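# Find the tube in the worn clip and take it out of the shaker rack

## Task

One of the four spring clips in the shaker's tube rack has lost its grip and nothing shows which: under an upward tug of about 12 N a tube in a good clip stays put, and the one in the worn clip slides up. Find that tube by tugging, draw it out of the rack and stand it upright in the steel tray. Leave the other three seated in the rack, do not pull any stopper out of its tube, and do not disturb the other things on the bench.

Things in the scene. Friction and masses are not known exactly. Their poses are not given: they have to be found in the camera images.
- shaker: Benchtop shaker, fixed: white housing 190 x 285 mm, control panel on its -x side, aluminium platform 195 x 290 mm on top (84 mm above the bench, does not move) that carries a steel tube rack. Origin: centre of its underside on the bench; z up; y along the row of wells.
- rack_top (a point): Centre of the top face of the rack's upper plate, 178 mm above the bench; axes as the shaker. Rack: 80 mm (x) x 268 mm (y), a row of four 34 mm round wells at x = 0, y = -96, -32, 32, 96 mm through an upper and a lower plate; the tubes stand on the platform, 94 mm below this face, and their stoppers reach 36 mm above it.
- clips (a point): Point under the middle of the upper plate. Each well has a clip here: two leaf springs pressing on the tube from +y and -y. Three are good: the tube does not slide under 28 N or less. One is worn: its tube slides up, pulled straight, under 2 to 8 N (drag and weight) all the way out. Nothing shows which; any of the four, whatever the tubes' numbers.
- tray: Shallow stainless tray, fixed, 200 mm (x) x 150 mm (y), wall 3 mm thick, rim 20 mm high, floor 3 mm above the bench. It is empty. Origin: centre of its underside. It stands on one side of the shaker, left or right.
- microrack: Bystander, loose: flat orange plastic microtube rack 95 x 200 x 28 mm (35 mm over the caps), 0.35 kg. Origin: centre of its underside.
- reagent: Bystander, loose: white capped reagent bottle, 54 mm in diameter, 105 mm tall. Origin: centre of its underside.
- tipbox: Bystander, loose: clear box of pipette tips 85 x 125 x 56 mm. Origin: centre of its underside.
- tube_1_mid (a point): Sample tube 1 of four alike, loose, 0.1 kg, upright in a well: clear flat-bottomed barrel, 30 mm in diameter, 114 mm long; on it a grey push-in stopper, head 34 mm in diameter, 16 mm high. Point: on the axis, 65 mm above the base (half-way); z up; the middle of the stopper's head is 57 mm higher. Seated, 20 mm of barrel and the head show above the rack; it must rise 94 mm to clear it.
- stopper_1 (a joint): How far the stopper of tube 1 has been drawn out of its barrel, in m: 0 pushed in. It stays put under a pull of up to 28 N, beyond that it slides out, and stays where it is left.
- tube_2_mid (a point): Sample tube 2 of four alike, loose, 0.1 kg, upright in a well: clear flat-bottomed barrel, 30 mm in diameter, 114 mm long; on it a grey push-in stopper, head 34 mm in diameter, 16 mm high. Point: on the axis, 65 mm above the base (half-way); z up; the middle of the stopper's head is 57 mm higher. Seated, 20 mm of barrel and the head show above the rack; it must rise 94 mm to clear it.
- stopper_2 (a joint): How far the stopper of tube 2 has been drawn out of its barrel, in m: 0 pushed in. It stays put under a pull of up to 28 N, beyond that it slides out, and stays where it is left.
- tube_3_mid (a point): Sample tube 3 of four alike, loose, 0.1 kg, upright in a well: clear flat-bottomed barrel, 30 mm in diameter, 114 mm long; on it a grey push-in stopper, head 34 mm in diameter, 16 mm high. Point: on the axis, 65 mm above the base (half-way); z up; the middle of the stopper's head is 57 mm higher. Seated, 20 mm of barrel and the head show above the rack; it must rise 94 mm to clear it.
- stopper_3 (a joint): How far the stopper of tube 3 has been drawn out of its barrel, in m: 0 pushed in. It stays put under a pull of up to 28 N, beyond that it slides out, and stays where it is left.
- tube_4_mid (a point): Sample tube 4 of four alike, loose, 0.1 kg, upright in a well: clear flat-bottomed barrel, 30 mm in diameter, 114 mm long; on it a grey push-in stopper, head 34 mm in diameter, 16 mm high. Point: on the axis, 65 mm above the base (half-way); z up; the middle of the stopper's head is 57 mm higher. Seated, 20 mm of barrel and the head show above the rack; it must rise 94 mm to clear it.
- stopper_4 (a joint): How far the stopper of tube 4 has been drawn out of its barrel, in m: 0 pushed in. It stays put under a pull of up to 28 N, beyond that it slides out, and stays where it is left.

How it is judged (in metres and radians):
On the way:
1. One tube has been drawn up clear of the rack (its base more than 5 mm above the upper plate) while the other three are still seated (((z of tube_1_mid in the frame of shaker above 0.248 m and distance of each of tube_2_mid, tube_3_mid, tube_4_mid from where it was at the start of the episode below 0.006 m and angle between each of tube_2_mid, tube_3_mid, tube_4_mid's own z axis and vertical below 0.1 rad) or (z of tube_2_mid in the frame of shaker above 0.248 m and distance of each of tube_1_mid, tube_3_mid, tube_4_mid from where it was at the start of the episode below 0.006 m and angle between each of tube_1_mid, tube_3_mid, tube_4_mid's own z axis and vertical below 0.1 rad) or (z of tube_3_mid in the frame of shaker above 0.248 m and distance of each of tube_1_mid, tube_2_mid, tube_4_mid from where it was at the start of the episode below 0.006 m and angle between each of tube_1_mid, tube_2_mid, tube_4_mid's own z axis and vertical below 0.1 rad) or (z of tube_4_mid in the frame of shaker above 0.248 m and distance of each of tube_1_mid, tube_2_mid, tube_3_mid from where it was at the start of the episode below 0.006 m and angle between each of tube_1_mid, tube_2_mid, tube_3_mid's own z axis and vertical below 0.1 rad))), for 0.1 s.
At the end, for the whole second after the job is handed in: Exactly one tube, the one from the worn clip, stands upright (within 0.1 rad) on the floor of the tray (its axis inside the walls: within 85 mm and 60 mm of the tray's centre along its long and short sides), and each of the other three stands in its well within 6 mm of where it was (((x of tube_1_mid in the frame of tray between -0.085 and 0.085 m and y of tube_1_mid in the frame of tray between -0.06 and 0.06 m and z of tube_1_mid in the frame of tray between 0.062 and 0.074 m and angle between each of tube_1_mid, tube_2_mid, tube_3_mid, tube_4_mid's own z axis and vertical below 0.1 rad and distance of each of tube_2_mid, tube_3_mid, tube_4_mid from where it was at the start of the episode below 0.006 m) or (distance of each of tube_1_mid, tube_3_mid, tube_4_mid from where it was at the start of the episode below 0.006 m and angle between each of tube_1_mid, tube_2_mid, tube_3_mid, tube_4_mid's own z axis and vertical below 0.1 rad and x of tube_2_mid in the frame of tray between -0.085 and 0.085 m and y of tube_2_mid in the frame of tray between -0.06 and 0.06 m and z of tube_2_mid in the frame of tray between 0.062 and 0.074 m) or (distance of each of tube_1_mid, tube_2_mid, tube_4_mid from where it was at the start of the episode below 0.006 m and angle between each of tube_1_mid, tube_2_mid, tube_3_mid, tube_4_mid's own z axis and vertical below 0.1 rad and x of tube_3_mid in the frame of tray between -0.085 and 0.085 m and y of tube_3_mid in the frame of tray between -0.06 and 0.06 m and z of tube_3_mid in the frame of tray between 0.062 and 0.074 m) or (distance of each of tube_1_mid, tube_2_mid, tube_3_mid from where it was at the start of the episode below 0.006 m and angle between each of tube_1_mid, tube_2_mid, tube_3_mid, tube_4_mid's own z axis and vertical below 0.1 rad and x of tube_4_mid in the frame of tray between -0.085 and 0.085 m and y of tube_4_mid in the frame of tray between -0.06 and 0.06 m and z of tube_4_mid in the frame of tray between 0.062 and 0.074 m))); the robot touches nothing.
It fails at once if A stopper is drawn more than 4 mm out of its tube (value of joint any of stopper_1, stopper_2, stopper_3, stopper_4 above 0.004 m).
It fails at once if The microtube rack, the reagent bottle or the tip box is moved by more than 30 mm or tipped over (distance of any of microrack, reagent, tipbox from where it was at the start of the episode above 0.03 m or angle between any of microrack, reagent, tipbox's own z axis and vertical above 0.5 rad).
It also fails if it takes over 67 s, if anything falls off the work surface, if the arm or the gripper's body presses on something with over 40 N, if the wrist force passes 120 N, or if a joint passes its speed limit or range.

## Robot

A 7-joint arm with a two-finger parallel gripper is mounted at the origin on the work surface. World frame = base frame: x ahead of the robot, y to its left, z up, the work surface at z = 0. Lengths are in mm, angles in rad, forces in N, time in s.
With the tool pointing down it reaches from about 400 to 875 mm from the base axis. Payload 4.4 kg.
Tool frame: the origin (TCP) lies midway between the tips of the shut fingers; the grasp point (between the pads) lies 19 mm behind it; x points along the fingers, z is the direction in which the jaws open and shut, and the axes are right-handed (so a half turn about x gives the same grasp; the last joint's range is limited). The gripper opens to 85 mm and grips with 20 to 120 N. Pads are 22 mm wide; open, the fingers measure 114 mm over their backs; the gripper's body (76 mm by 85 mm) begins 54 mm behind the grasp point. The pads swing forward as they close: fully open they stand 13 mm farther back than shut.
Start: joints at [-1.326, 0.628, 0.038, 1.517, -0.027, 0.996, -0.02], TCP at [198.759, 618.881, 206.413] pointing down, gripper open.
Joint ranges: [-3.06, 3.06], [-0.37, 2.12], [-1.25, 1.32], [0.18, 2.47], [-1.1, 4.24], [0.23, 1.98], [-2.94, 2.94]. Speed limits (rad/s): [2.57, 2.57, 3.14, 3.14, 3.14, 3.14, 3.14].

## Interface

Orientations are given as [roll, pitch, yaw] about the fixed x, y, z axes, in that order (R = Rz(yaw) Ry(pitch) Rx(roll)).
In Python, from cell import ctrl gives the robot as it stands. The module is installed in compiled form; this text tells all that it offers.
- The arm moves only by the tool servo_tool, never from a script. Its argument "rows" is a list of rows, each an object of numbers: "dx", "dy", "dz": the shift along the tool's x, y, z in units of 750 mm (1.0 is 750 mm); "wx", "wy", "wz": the turn, a rotation vector about the tool's x, y, z in units of 6 degrees (1.0 is 6 degrees); "fingers": the closure, from 0 (fully open) to 1 (shut). In form: [{"dx": .., "dy": .., "dz": .., "wx": .., "wy": .., "wz": .., "fingers": ..}, ...]. A call has 1 to 5 rows; each row shifts and turns the commanded pose from where the row before left it, along the tool's axes as they then stand; what a row does not reach is not made up. A row lasts 1/8 s, in which the tool goes at most 62.5 mm and 10.7 degrees, less where a joint would pass 70% of its speed; a pose out of reach is approached as far as the arm can. A call with a number of a shift or a turn outside -1 to 1 is refused whole. A call with a gripper value outside its range is refused whole. The fingers move at their own pace and stop on an object; the grip force is fixed at half the most. Time passes only in rows, so rows that do not move let the fingers close. It gives the time, the measured TCP pose, the force and the opening at its end, in the units of the state.
- ctrl.read_state(): the state, without advancing time (a new reading comes with each control period).
- ctrl.get_image(name): name is "scene" or "top"; returns the picture (480x640x3 uint8, red, green, blue); there is no depth.
- ctrl.camera_info(name): a dict with "fovy" (degrees; the focal length in pixels is half the picture's height over the tangent of half this angle, whatever the lens; pixels are square), "cx", "cy" (the principal point, pixels), "R" (3x3) and "t" (3): a world point X has camera coordinates R X + t. Camera axes: x right, y down, z forward; pixel columns grow to the right and rows downward; lengths in mm; the calibration is good to about 2 mm. A picture is of the moment at which its call begins. camera_info takes no time and is no camera call.
- ctrl.finish_job(): hands the job in, once; it reports no verdict.
Trained networks look in the newest picture that a camera, given by its name, has taken for a name from the list of things; names that differ only in an ending like _2 or _b are one class to them, and where a whole thing is asked for, a point or a joint stands for the part that bears it (a point fixed in the world has none). Each returns a list of dicts, best first, with "conf" (0 to 1); they miss things now and then, are a little off and sometimes report something else, mostly with a low value. They report only what shows in the picture. A call takes as long as a camera call.
- ctrl.search_frame(label, camera): "extent" ([centre column, centre row, width, height] in pixels, round what is visible of it).
- ctrl.silhouettes(label, camera): "region" (480x640 bool, what is visible of it) and "extent" ([centre column, centre row, width, height] in pixels, round what is visible of it).
- ctrl.mark_of(label, camera): "point" ([column, row] in pixels: a listed point, or the origin of a listed thing).
The state is a dict: "clock": time; "qpos": joint angles; "qd": joint speeds; "tau": joint torques, N m; "eef_pos": TCP position; "tool_rot": TCP orientation; "force": force on the tool from outside, world axes, zero at the start; "torque": the same for the moment, N m; "width": finger opening in mm.
Only numpy, scipy, OpenCV 4.12 (cv2) and the standard library are available. Lean on these libraries where they do the work, as an engineer would, in place of code of your own. Each camera call takes 0.05 s, during which the arm holds its last target.

## Working session

There is one attempt and no reset: what is moved stays moved. The work goes in short steps, Python scripts to look and compute and a tool call to move; the robot and the scene stay as the last step left them, time stands still between calls to the robot, and variables do not carry over. Pictures are saved under pics/ and viewed, and the job is handed in when it is done.

Besides the shell and the picture viewer there is one more tool, called after "Emit:" as a command line: name --argument value ..., lists and objects as JSON in quotes. servo_tool: Moves the arm, as the interface text tells. Its arguments: {"type":"object","properties":{"rows":{"type":"array"}},"required":["rows"]}

```bash
mkdir -p pics; python3 - <<'E'
from cell import ctrl
import cv2
s=ctrl.read_state();print(s)
for n in("scene","top"):
    c=ctrl.camera_info(n);print(n,c)
    cv2.imwrite(f"pics/{n}0.png",ctrl.get_image(n)[:,:,::-1])
for l in("rack_top","tray","tube_1_mid","microrack","reagent","tipbox","shaker"):
    for n in("scene","top"):
        print(l,n,[(r['conf'],r['point']) for r in ctrl.mark_of(l,n)][:5])
E
```

```text
{'clock': 0.0, 'qpos': array([-1.3258286 ,  0.62931941,  0.03844231,  1.51838275, -0.0270561 ,
        0.99632211, -0.02002565]), 'qd': array([ 7.45943139e-05,  8.56781276e-04,  2.56524966e-04, -3.34679456e-04,
        2.14789613e-03, -8.82707849e-04,  5.82196313e-04]), 'tau': array([ 8.08758978e-04, -5.63404834e+01,  1.22616716e+00, -1.93447763e+01,
        1.08928944e-02,  1.06094367e-02, -9.77275050e-06]), 'eef_pos': array([198.50998818, 618.22409179, 205.50174342]), 'tool_rot': array([ 3.12989962,  1.56888178, -1.89331389]), 'force': array([-0.08389547, -0.31799583,  0.57098028]), 'torque': array([ 0.04198204,  0.00047542, -0.0095288 ]), 'width': 85.44141531734402}
scene {'fovy': 56.71729363378124, 'cx': 320.7934585436547, 'cy': 236.34707619997073, 'R': array([[ 0.58393844,  0.81161364, -0.01729728],
       [ 0.64072189, -0.47386015, -0.60409603],
       [-0.49848907,  0.34167215, -0.79672378]]), 't': array([-347.73069904, -289.41701205, 1422.97430226])}
top {'fovy': 46.97247804566032, 'cx': 318.1170155982431, 'cy': 240.07164386297765, 'R': array([[-0.02357801, -0.99970156,  0.00639252],
       [-0.97918027,  0.0218035 , -0.20181825],
       [ 0.20161864, -0.0110179 , -0.97940213]]), 't': array([   5.16068543,  631.38578935, 1434.72774823])}
rack_top scene [(0.64, [227.2, 235.4])]
rack_top top [(0.7, [384.1, 288.6])]
tray scene [(0.82, [347.9, 218.5]), (0.37, [212.4, 250.6])]
tray top [(0.58, [257.4, 291.1]), (0.26, [149.5, 284.8])]
tube_1_mid scene [(0.63, [186.4, 258.8])]
tube_1_mid top [(0.46, [423.7, 292.4])]
microrack scene [(0.89, [438.8, 176.0])]
microrack top [(0.67, [146.0, 284.9])]
reagent scene [(0.68, [360.9, 315.6])]
reagent top [(0.57, [311.9, 206.1])]
tipbox scene [(0.73, [127.5, 354.0])]
tipbox top [(0.98, [487.0, 276.0])]
shaker scene [(0.59, [236.8, 278.2])]
shaker top [(0.83, [381.5, 295.3])]
```

View pics/scene0.png

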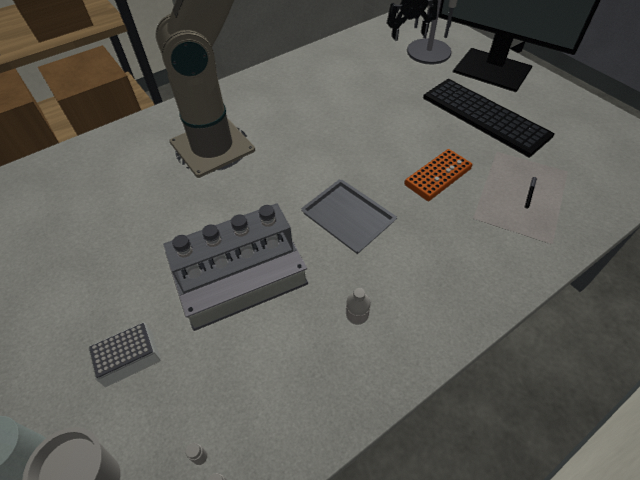

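View pics/top0.png

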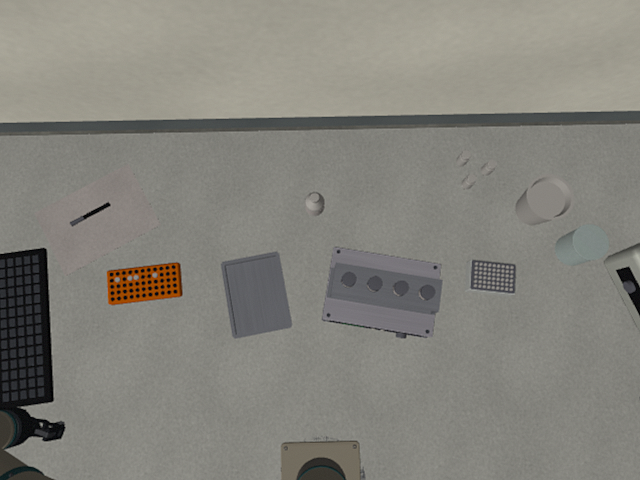

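The rack shows with four stoppers at about (348,279), (375,284), (400,289) and (427,292) in the top view. The tray is at (257,294), left of the rack, and the bottle, tip box and orange rack stand apart from both.

```bash
cat > h.py <<'E'
from cell import ctrl
import numpy as np, cv2
def cam(n):
    c=ctrl.camera_info(n); f=240/np.tan(np.radians(c['fovy']/2))
    return f,c['cx'],c['cy'],np.array(c['R']),np.array(c['t'])
def ray(n,px,z):
    f,cx,cy,R,t=cam(n); d=R.T@np.array([(px[0]-cx)/f,(px[1]-cy)/f,1]); o=-R.T@t
    return o+d*(z-o[2])/d[2]
def proj(n,X):
    f,cx,cy,R,t=cam(n); p=R@np.array(X,float)+t; return [f*p[0]/p[2]+cx,f*p[1]/p[2]+cy]
E
python3 - <<'E'
from h import *
for n,c in(("top",(330,235,130,120)),("scene",(150,190,170,140))):
    im=ctrl.get_image(n)[:,:,::-1]; x,y,w,h=c
    k=4.6 if n=="top" else 4.2
    cv2.imwrite(f"pics/{n}z.png",cv2.resize(im[y:y+h,x:x+w].copy(),None,fx=k,fy=k,interpolation=cv2.INTER_CUBIC))
for l in("stopper_1","tube_1_mid"):
  for n in("top","scene"):
    for r in ctrl.silhouettes(l,n)[:6]: print(l,n,r['conf'],r['extent'],r['region'].sum())
for n in("top","scene"):
    for r in ctrl.silhouettes("tray",n)[:2]:
        b=cv2.minAreaRect(np.argwhere(r['region'])[:,::-1].astype(np.float32)); print("tray",n,r['conf'],b,[ray(n,p,20).round(0)[:2] for p in cv2.boxPoints(b)], ray(n,b[0],12).round(0))
for p in[(348,279),(375,284),(400,289),(427,292)]: print(ray("top",p,210).round(1))
for p in[(181,243),(211,233),(239,223),(267,213)]: print(ray("scene",p,210).round(1))
for n,p in(("top",(311.9,206.1)),("scene",(360.9,315.6))): print("reag",ray(n,p,0))
E
```

```text
stopper_1 top 0.7 [314.6, 208.5, 26.9, 19.2] 337
stopper_1 top 0.63 [401.6, 289.8, 16.0, 16.8] 170
stopper_1 top 0.54 [349.3, 280.6, 15.8, 13.9] 116
stopper_1 top 0.53 [428.2, 294.0, 13.5, 15.7] 200
stopper_1 scene 0.75 [212.4, 231.9, 18.4, 18.9] 228
stopper_1 scene 0.7 [180.4, 246.1, 13.9, 16.3] 249
stopper_1 scene 0.62 [241.4, 223.7, 19.6, 13.2] 197
stopper_1 scene 0.47 [267.6, 212.7, 17.3, 15.7] 244
tube_1_mid top 0.69 [382.8, 291.2, 126.0, 88.0] 7641
tube_1_mid top 0.56 [429.4, 291.2, 13.1, 16.7] 186
tube_1_mid top 0.29 [402.1, 290.2, 14.6, 23.1] 168
tube_1_mid scene 0.75 [185.6, 257.8, 31.1, 40.5] 480
tray top 0.96 ((256.0135192871094, 295.08111572265625), (78.74711608886719, 60.49882507324219), 80.53767395019531) [array([587., 264.]), array([611.,  99.]), array([397.,  66.]), array([374., 227.])] [491. 165.  12.]
tray scene 0.82 ((348.07781982421875, 213.5587921142578), (80.22998809814453, 53.81171417236328), 37.07307434082031) [array([408.,  64.]), array([327., 236.]), array([581., 264.]), array([638., 104.])] [490. 169.  12.]
[504.  -77.4 210. ]
[ 490.4 -142.   210. ]
[ 476.9 -201.6  210. ]
[ 468.2 -266.1  210. ]
[ 473.6 -267.4  210. ]
[ 487.3 -204.6  210. ]
[ 498.9 -143.2  210. ]
[510.9 -79.8 210. ]
reag [744.47815141   5.44728602   0.        ]
reag [749.04210046   6.41572109   0.        ]
```

View pics/topz.png

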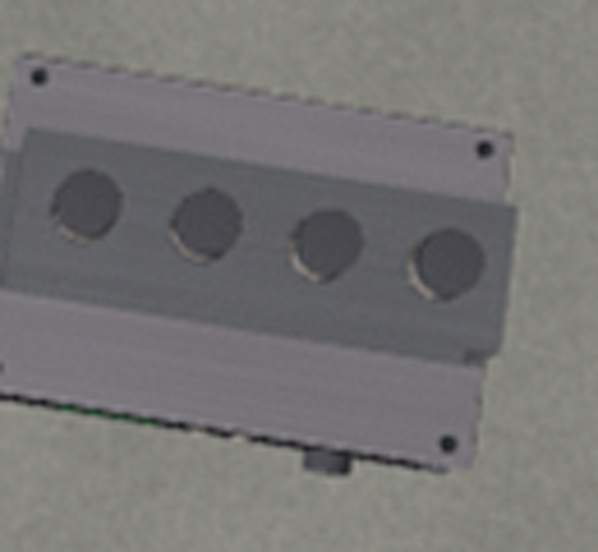

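View pics/scenez.png

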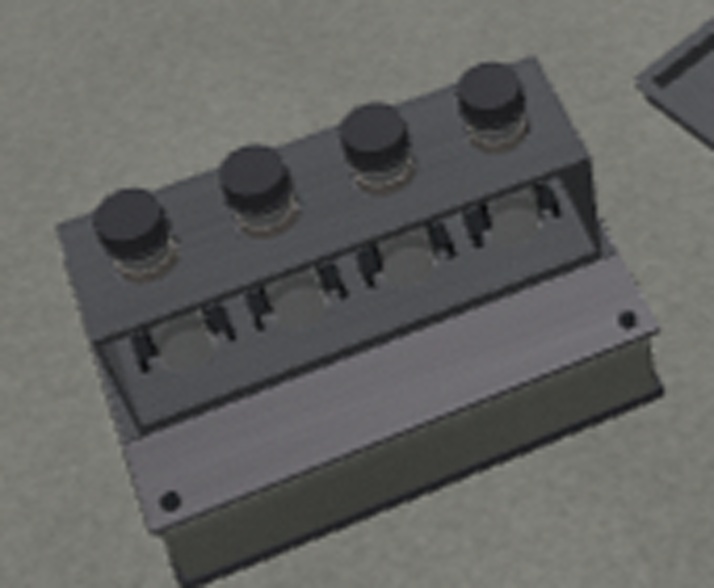

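Both crops show the four stopper tops clearly. Next I'll fit the known 64 mm row to both views.

```bash
python3 - <<'E'
from h import *
from scipy.optimize import least_squares as ls
T=np.array([(88,205),(208,223),(328,243),(449,263)])/4.6+[330,235]-.4
S=np.array([(491,88),(374,131),(255,174),(130,213)])/4.2+[150,190]-.4
yy=[96,32,-32,-96]
def pts(p,z=214): return [np.array([p[0]-np.sin(p[2])*y,p[1]+np.cos(p[2])*y,z+0]) for y in yy]
def res(p,cams=("top","scene")):
    o=[]
    for n,O in(("top",T),("scene",S)):
        if n in cams: o+=[np.array(proj(n,X))-o_ for X,o_ in zip(pts(p),O)]
    return np.ravel(o)
for c in (("top",),("scene",),("top","scene")):
    r=ls(res,[490,-170,-.15],args=(c,)); print(c,r.x.round(3),r.fun.round(1)); print(np.array(pts(r.x)).round(1))
# tray
def tr(p,n):
    return
for n,px in(("top",(254,252)),):pass
print([ray("top",p,214).round(1) for p in T],[ray("scene",p,214).round(1) for p in S])
E
```

```text
('top',) [ 4.85933e+02 -1.72323e+02 -1.84000e-01] [-0.4 -0.2 -0.1  0.1  0.2  0.1  0.4 -0. ]
[[ 503.5  -77.9  214. ]
 [ 491.8 -140.9  214. ]
 [ 480.1 -203.8  214. ]
 [ 468.4 -266.7  214. ]]
('scene',) [ 4.89653e+02 -1.72415e+02 -1.96000e-01] [ 0.3  0.2  0.2 -0.3 -0.2 -0.5 -0.2  0.5]
[[ 508.3  -78.2  214. ]
 [ 495.9 -141.   214. ]
 [ 483.4 -203.8  214. ]
 [ 471.  -266.6  214. ]]
('top', 'scene') [ 4.87553e+02 -1.72231e+02 -1.89000e-01] [-0.5 -1.  -0.2 -0.6  0.1 -0.6  0.3 -0.5 -0.3 -0.6 -0.2 -1.  -0.6 -1.1
 -0.5  0.1]
[[ 505.6  -77.9  214. ]
 [ 493.6 -140.8  214. ]
 [ 481.6 -203.7  214. ]
 [ 469.6 -266.5  214. ]]
[array([503. , -78.9, 214. ]), array([ 492.1, -141.2,  214. ]), array([ 480.2, -203.3,  214. ]), array([ 468.4, -265.8,  214. ])] [array([507.4, -78.4, 214. ]), array([ 496.3, -141.8,  214. ]), array([ 485., -204.,  214.]), array([ 470. , -265.6,  214. ])]
```

```bash
cat >> h.py <<'E'
from scipy.spatial.transform import Rotation as Ro, Slerp
def goalR(yaw): # tool x down, tool z along shaker x (angle yaw)
    z=np.array([np.cos(yaw),np.sin(yaw),0]); x=np.array([0,0,-1.]); y=np.cross(z,x)
    return Ro.from_matrix(np.c_[x,y,z])
def toolR(s): return Ro.from_euler('xyz',s['tool_rot'])
def plan(p1,R1,n=5,p0=None,R0=None):
    s=ctrl.read_state()
    if p0 is None: p0,R0=s['eef_pos'],toolR(s)
    rv=(R0.inv()*R1).as_rotvec()
    for i in range(n):
        a,b=R0*Ro.from_rotvec(rv*i/n),R0*Ro.from_rotvec(rv*(i+1)/n)
        d=a.inv().apply((np.array(p1)-p0)/n)/750
        w=(a.inv()*b).as_rotvec(degrees=True)/6
        print("d",d.round(4),"w",w.round(3))
E
python3 - <<'E'
from h import *
s=ctrl.read_state();R=toolR(s);print(R.as_matrix().round(3),s['clock'])
for y in(-.189,-.189+np.pi):print((R.inv()*goalR(y)).as_rotvec(degrees=True))
plan([470,330,290],goalR(-.189),8); print()
plan([505,-78,290],goalR(-.189),8,np.array([470,330,290.]),goalR(-.189))
E
```

```text
[[-0.    -0.952  0.306]
 [ 0.     0.306  0.952]
 [-1.     0.     0.   ]] 1.2
[ 8.30182235e+01 -1.12951102e-03 -3.86103107e-03]
[-9.69817765e+01  3.99178913e-03 -1.16776315e-03]
d [-0.0139 -0.0578 -0.032 ] w [ 1.73 -0.   -0.  ]
d [-0.0139 -0.0626 -0.0211] w [ 1.73 -0.   -0.  ]
d [-0.0139 -0.0654 -0.0095] w [ 1.73 -0.   -0.  ]
d [-0.0139 -0.066   0.0025] w [ 1.73 -0.   -0.  ]
d [-0.0139 -0.0645  0.0143] w [ 1.73 -0.   -0.  ]
d [-0.0139 -0.0608  0.0257] w [ 1.73 -0.   -0.  ]
d [-0.0139 -0.0552  0.0362] w [ 1.73 -0.   -0.  ]
d [-0.0139 -0.0478  0.0456] w [ 1.73 -0.   -0.  ]

d [ 0.     -0.0657  0.0185] w [0. 0. 0.]
d [ 0.     -0.0657  0.0185] w [0. 0. 0.]
d [ 0.     -0.0657  0.0185] w [0. 0. 0.]
d [ 0.     -0.0657  0.0185] w [0. 0. 0.]
d [ 0.     -0.0657  0.0185] w [0. 0. 0.]
d [ 0.     -0.0657  0.0185] w [0. 0. 0.]
d [ 0.     -0.0657  0.0185] w [0. 0. 0.]
d [ 0.     -0.0657  0.0185] w [0. 0. 0.]
```

```bash
cat >> h.py <<'E'
def sim(rows,p,R):
    for d in rows:
        p=p+R.apply(np.array(d[:3])*750); R=R*Ro.from_rotvec(np.array(d[3:])*6,degrees=True)
    return p,R
E
python3 - <<'E'
from h import *
s=ctrl.read_state()
p,R=s['eef_pos'],toolR(s)
rows=[]
r0,a0=np.hypot(*p[:2]),np.arctan2(p[1],p[0]); g=np.array([505.6,-77.9]);r1,a1=np.hypot(*g),np.arctan2(g[1],g[0])
for i in range(14):
    k=min(1,(i+1)/8);r=r0+(r1-r0)*k;a=a0+(a1-a0)*(i+1)/14
    t=np.array([r*np.cos(a),r*np.sin(a),p[2]+ (15 if i<6 else 0)])
    d=R.inv().apply(t-p)/750
    w=[.988,0,0]
    row=[*d.round(3),*w];print(row[:4]);p,R=sim([row],p,R)
print(p,R.as_matrix().round(3))
E
```

```text
[np.float64(-0.02), np.float64(-0.085), np.float64(-0.027), 0.988]
[np.float64(-0.02), np.float64(-0.083), np.float64(-0.027), 0.988]
[np.float64(-0.02), np.float64(-0.08), np.float64(-0.027), 0.988]
[np.float64(-0.02), np.float64(-0.079), np.float64(-0.027), 0.988]
[np.float64(-0.02), np.float64(-0.075), np.float64(-0.026), 0.988]
[np.float64(-0.02), np.float64(-0.074), np.float64(-0.025), 0.988]
[np.float64(-0.0), np.float64(-0.072), np.float64(-0.026), 0.988]
[np.float64(-0.0), np.float64(-0.069), np.float64(-0.025), 0.988]
[np.float64(-0.0), np.float64(-0.069), np.float64(-0.002), 0.988]
[np.float64(-0.0), np.float64(-0.068), np.float64(-0.002), 0.988]
[np.float64(-0.0), np.float64(-0.069), np.float64(-0.002), 0.988]
[np.float64(-0.0), np.float64(-0.069), np.float64(-0.002), 0.988]
[np.float64(-0.0), np.float64(-0.069), np.float64(-0.001), 0.988]
[np.float64(-0.0), np.float64(-0.069), np.float64(-0.001), 0.988]
[505.67388278 -78.18416554 296.37889181] [[-0.     0.187  0.982]
 [ 0.     0.982 -0.187]
 [-1.     0.    -0.   ]]
```

Emit:
servo_tool --rows '[{"dx": -0.02,"dy": -0.075,"dz": -0.027,"wx": 0.98,"wy": 0,"wz": 0,"fingers": 0},{"dx": -0.02,"dy": -0.075,"dz": -0.027,"wx": 0.98,"wy": 0,"wz": 0,"fingers": 0},{"dx": -0.02,"dy": -0.075,"dz": -0.027,"wx": 0.98,"wy": 0,"wz": 0,"fingers": 0},{"dx": -0.02,"dy": -0.075,"dz": -0.027,"wx": 0.98,"wy": 0,"wz": 0,"fingers": 0},{"dx": -0.02,"dy": -0.075,"dz": -0.026,"wx": 0.98,"wy": 0,"wz": 0,"fingers": 0}]'

```text
clock: 1.82
eef_pos: [393.2, 393.3, 282.0]
tool_rot: [-0.099, 1.57, 0.644]
force: [1.0, -0.2, 0.3]
width: 85.4
```

Emit:
servo_tool --rows '[{"dx": -0.02,"dy": -0.074,"dz": -0.025,"wx": 0.98,"wy": 0,"wz": 0,"fingers": 0},{"dx": 0,"dy": -0.072,"dz": -0.025,"wx": 0.98,"wy": 0,"wz": 0,"fingers": 0},{"dx": 0,"dy": -0.07,"dz": -0.02,"wx": 0.98,"wy": 0,"wz": 0,"fingers": 0},{"dx": 0,"dy": -0.07,"dz": -0.002,"wx": 0.98,"wy": 0,"wz": 0,"fingers": 0},{"dx": 0,"dy": -0.07,"dz": -0.002,"wx": 0.98,"wy": 0,"wz": 0,"fingers": 0}]'

```text
clock: 2.45
eef_pos: [485.0, 134.7, 296.7]
tool_rot: [0.265, 1.57, 0.496]
force: [0.9, 0.3, -0.1]
width: 85.4
```

```bash
python3 - <<'E'
from h import *
s=ctrl.read_state();print(s['eef_pos'],s['qpos'],s['force'])
plan([505.6,-77.9,290],goalR(-.189),5)
E
```

```text
[485.03031377 134.67394788 296.74299339] [-0.62161276  0.33526376  0.40380612  1.80045079 -0.15126826  1.03499476
  0.07003209] [ 0.86183697  0.25248903 -0.13889508]
d [ 0.0018 -0.0564 -0.0076] w [ 0.801  0.002 -0.001]
d [ 0.0018 -0.0569 -0.0029] w [ 0.801  0.002 -0.001]
d [ 0.0018 -0.0569  0.0019] w [ 0.801  0.002 -0.001]
d [ 0.0018 -0.0566  0.0067] w [ 0.801  0.002 -0.001]
d [ 0.0018 -0.0558  0.0114] w [ 0.801  0.002 -0.001]
```

Emit:
servo_tool --rows '[{"dx": 0.002,"dy": -0.056,"dz": -0.0076,"wx": 0.8,"wy": 0,"wz": 0,"fingers": 0},{"dx": 0.002,"dy": -0.057,"dz": -0.003,"wx": 0.8,"wy": 0,"wz": 0,"fingers": 0},{"dx": 0.002,"dy": -0.057,"dz": 0.002,"wx": 0.8,"wy": 0,"wz": 0,"fingers": 0},{"dx": 0.002,"dy": -0.05,"dz": 0.0067,"wx": 0.6,"wy": 0,"wz": 0,"fingers": 0},{"dx": 0,"dy": 0,"dz": 0,"wx": 0,"wy": 0,"wz": 0,"fingers": 0}]'

```text
clock: 3.08
eef_pos: [501.3, -32.4, 290.7]
tool_rot: [-1.122, 1.569, -1.208]
force: [0.4, 0.4, -0.8]
width: 85.6
```

```bash
python3 - <<'E'
from h import *
s=ctrl.read_state();print(s['clock'],s['eef_pos'],s['qpos'],s['force'])
plan([505.6,-77.9,290],goalR(-.189),1)
for n in("scene","top"):
    im=ctrl.get_image(n)[:,:,::-1]
    cv2.imwrite(f"pics/{n}1.png",im)
E
```

```text
3.075 [501.31411414 -32.39319488 290.69145088] [-0.37114183  0.35447946  0.52391895  1.81430284 -0.20270836  1.02554975
  0.14483483] [ 0.38980917  0.42022861 -0.80718165]
d [ 0.001  -0.06    0.0109] w [0.977 0.008 0.015]
```

View pics/scene1.png

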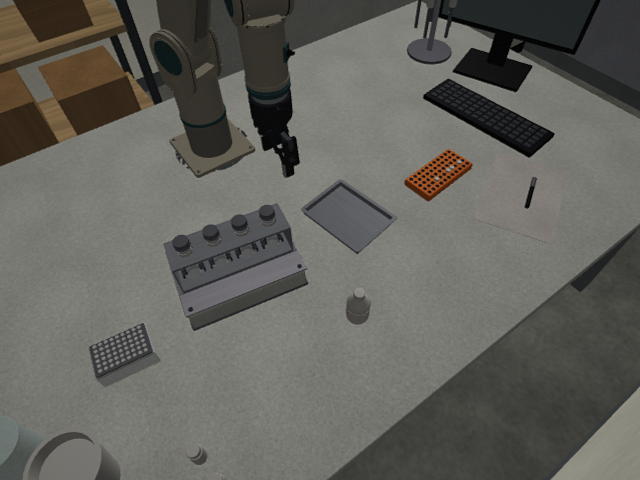

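Emit:
servo_tool --rows '[{"dx": 0.001,"dy": -0.03,"dz": 0.005,"wx": 0.5,"wy": 0,"wz": 0.01,"fingers": 0},{"dx": 0,"dy": -0.03,"dz": 0.006,"wx": 0.477,"wy": 0,"wz": 0,"fingers": 0},{"dx": 0.03,"dy": 0,"dz": 0,"wx": 0,"wy": 0,"wz": 0,"fingers": 0},{"dx": 0.03,"dy": 0,"dz": 0,"wx": 0,"wy": 0,"wz": 0,"fingers": 0},{"dx": 0,"dy": 0,"dz": 0,"wx": 0,"wy": 0,"wz": 0,"fingers": 0}]'

```text
clock: 3.8
eef_pos: [503.6, -75.3, 243.5]
tool_rot: [3.096, 1.567, 2.911]
force: [0.2, -1.2, 0.1]
width: 85.6
```

```bash
python3 - <<'E'
from h import *
s=ctrl.read_state();print(s['clock'],s['eef_pos'],s['force'],s['torque'])
plan([505.6,-77.9,186],goalR(-.189),1)
for n,c in(("top",(300,205,170,140)),("scene",(150,120,200,150))):
    im=ctrl.get_image(n)[:,:,::-1]; x,y,w,h=c
    cv2.imwrite(f"pics/{n}2.png",cv2.resize(im[y:y+h,x:x+w].copy(),None,fx=4,fy=4,interpolation=cv2.INTER_CUBIC))
E
```

```text
3.8 [503.59065181 -75.28384193 243.48122097] [ 0.17317169 -1.15595232  0.07963628] [-0.01276183  0.04199491 -0.03534625]
d [ 0.0766 -0.0029  0.0035] w [ 0.038 -0.032 -0.001]
```

View pics/scene2.png

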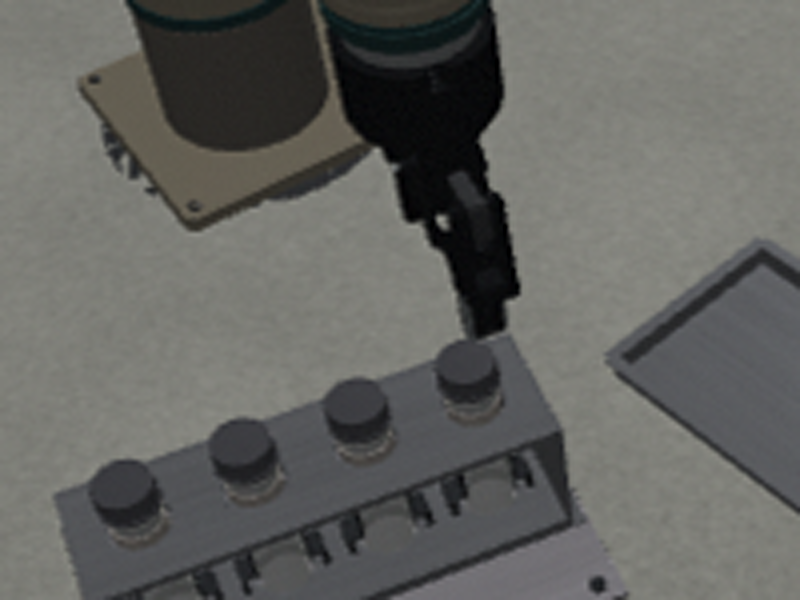

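View pics/top2.png

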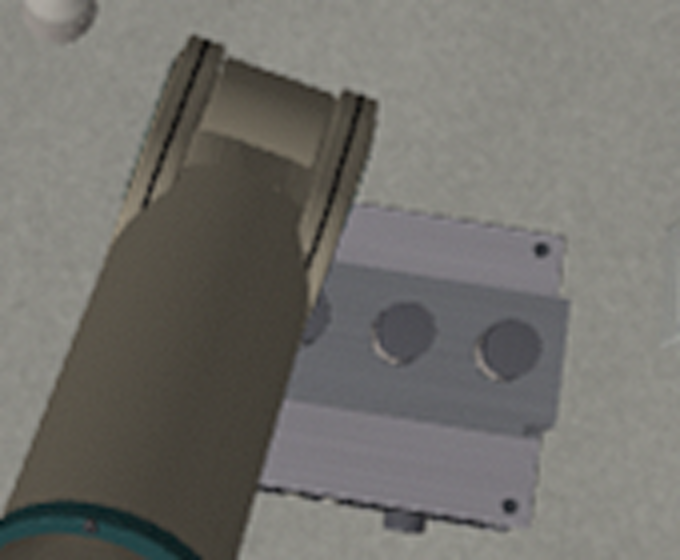

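The gripper is above the left-most stopper (scene crop at about (467,370)) with the row clear. Next I descend in two steps, checking the force.

Emit:
servo_tool --rows '[{"dx": 0.02,"dy": -0.003,"dz": 0.0035,"wx": 0.04,"wy": -0.03,"wz": 0,"fingers": 0},{"dx": 0.02,"dy": 0,"dz": 0,"wx": 0,"wy": 0,"wz": 0,"fingers": 0},{"dx": 0.02,"dy": 0,"dz": 0,"wx": 0,"wy": 0,"wz": 0,"fingers": 0},{"dx": 0.016,"dy": 0,"dz": 0,"wx": 0,"wy": 0,"wz": 0,"fingers": 0},{"dx": 0,"dy": 0,"dz": 0,"wx": 0,"wy": 0,"wz": 0,"fingers": 0}]'

```text
clock: 4.53
eef_pos: [506.3, -76.9, 186.5]
tool_rot: [0.822, 1.57, 0.634]
force: [0.9, -0.5, 0.8]
width: 85.8
```

```bash
python3 - <<'E'
from h import *
s=ctrl.read_state();print(s['clock'],s['eef_pos'],s['force'],s['torque'])
plan([505.6,-77.9,186],goalR(-.189),1)
for n,c in(("scene",(200,150,120,100)),):
    im=ctrl.get_image(n)[:,:,::-1]; x,y,w,h=c
    cv2.imwrite(f"pics/{n}3.png",cv2.resize(im[y:y+h,x:x+w].copy(),None,fx=6,fy=6,interpolation=cv2.INTER_CUBIC))
E
```

```text
4.525 [506.29584302 -76.86864087 186.4689434 ] [ 0.87994244 -0.47489556  0.84963794] [ 0.02686051 -0.01229536 -0.00510849]
d [ 0.0006 -0.0015 -0.0007] w [ 0.019  0.007 -0.007]
```

View pics/scene3.png

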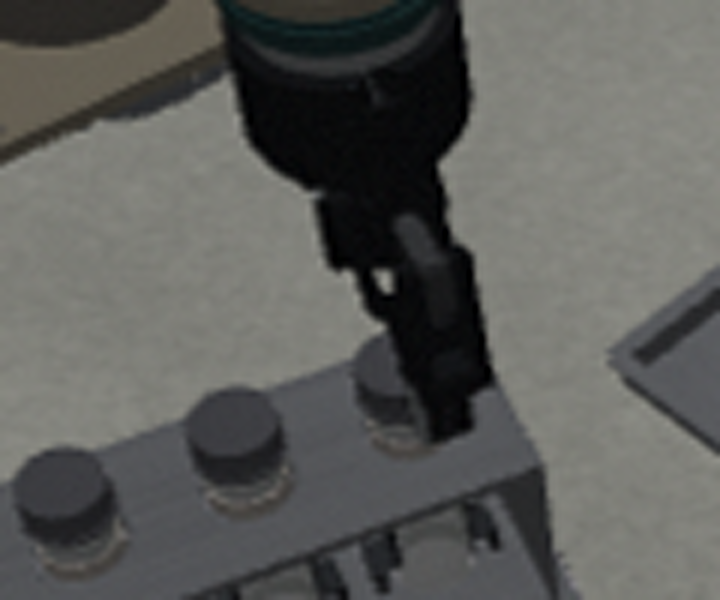

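```bash
python3 - <<'E'
from h import *
f=lambda X:((np.array(proj("scene",X))-[200,150])*6).round(0)
print(f([548,-85,195]),f([548,-85,200]),f([506,-77,214]))
u=np.array([.187,.982,0])
for s in(-11,11):print(f(np.array([548,-85,197])+s*u))
E
```

```text
[448. 474.] [447. 466.] [400. 359.]
[419. 481.]
[476. 461.]
```

Emit:
servo_tool --rows '[{"dx": 0.0,"dy": -0.001,"dz": 0,"wx": 0,"wy": 0,"wz": 0,"fingers": 0.4},{"dx": 0,"dy": 0,"dz": 0,"wx": 0,"wy": 0,"wz": 0,"fingers": 0.4},{"dx": 0,"dy": 0,"dz": 0,"wx": 0,"wy": 0,"wz": 0,"fingers": 0.4}]'

```text
clock: 4.95
eef_pos: [507.2, -77.8, 188.0]
tool_rot: [0.316, 1.567, 0.129]
force: [0.2, -0.1, 0.5]
width: 51.0
```

```bash
python3 - <<'E'
from h import *
s=ctrl.read_state();print(s['clock'],s['eef_pos'],s['force'],s['torque'],s['width'])
for n,c in(("scene",(200,150,120,100)),):
    im=ctrl.get_image(n)[:,:,::-1]; x,y,w,h=c
    cv2.imwrite(f"pics/{n}4.png",cv2.resize(np.clip(im[y:y+h,x:x+w].astype(float)*2,0,255).astype(np.uint8),None,fx=6,fy=6,interpolation=cv2.INTER_CUBIC))
E
```

```text
4.95 [507.1829175  -77.75144406 187.95278528] [ 0.23379005 -0.13981223  0.50560058] [-0.01955703  0.00286069 -0.043062  ] 50.98524688177333
```

View pics/scene4.png

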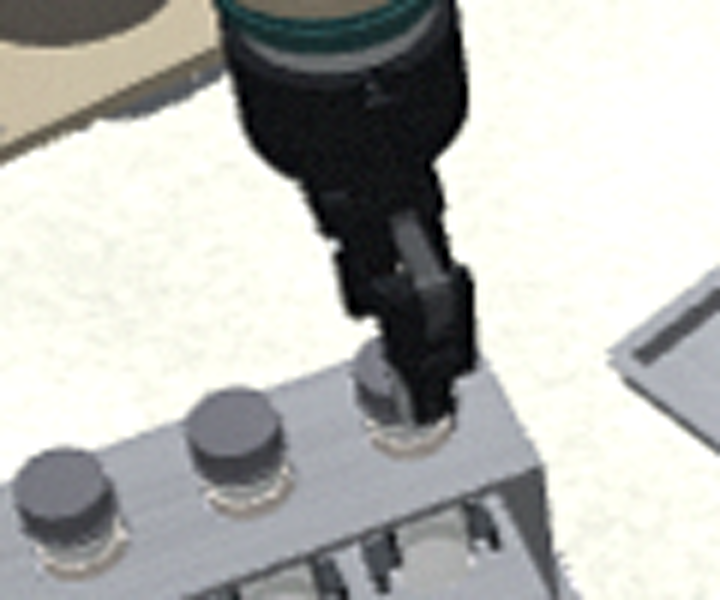

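The tip looks a bit high on the stopper, so I'll lower 6 mm (still above the 178 mm plate) and close.

Emit:
servo_tool --rows '[{"dx": 0.008,"dy": 0,"dz": -0.002,"wx": 0,"wy": 0,"wz": 0,"fingers": 0.4},{"dx": 0,"dy": 0,"dz": 0,"wx": 0,"wy": 0,"wz": 0,"fingers": 0.5},{"dx": 0,"dy": 0,"dz": 0,"wx": 0,"wy": 0,"wz": 0,"fingers": 0.6},{"dx": 0,"dy": 0,"dz": 0,"wx": 0,"wy": 0,"wz": 0,"fingers": 0.6}]'

```text
clock: 5.5
eef_pos: [505.0, -77.4, 181.5]
tool_rot: [0.531, 1.569, 0.344]
force: [-1.1, 0.2, -0.4]
width: 34.3
```

```bash
python3 - <<'E'
from h import *
s=ctrl.read_state();print(s['clock'],s['eef_pos'],s['force'],s['torque'],s['width'])
for n,c in(("scene",(200,150,120,100)),):
    im=ctrl.get_image(n)[:,:,::-1]; x,y,w,h=c
    cv2.imwrite(f"pics/{n}5.png",cv2.resize(np.clip(im[y:y+h,x:x+w].astype(float)*2,0,255).astype(np.uint8),None,fx=6,fy=6,interpolation=cv2.INTER_CUBIC))
E
```

```text
5.5 [504.95713969 -77.37530357 181.45566288] [-1.0749104   0.15758504 -0.4135907 ] [ 0.05407419  0.33098546 -0.03651208] 34.28327348675561
```

View pics/scene5.png

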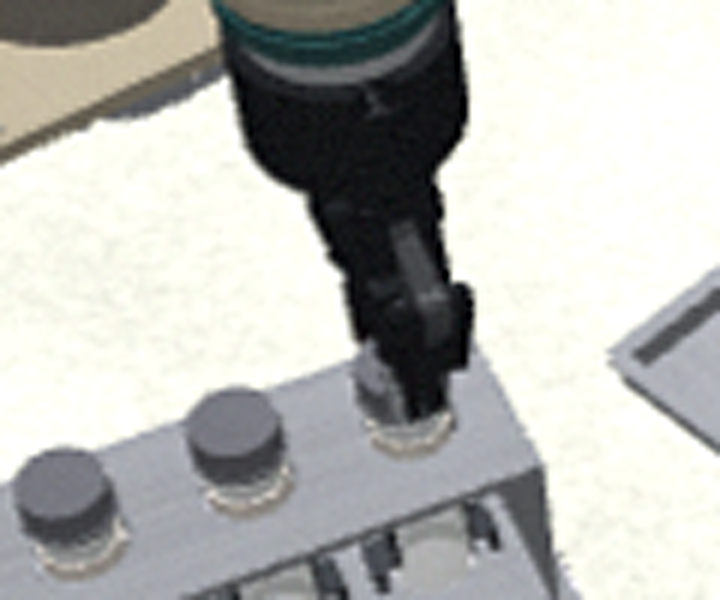

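Width 34.3 mm matches the stopper head, so it is gripped. I'll tug gently.

Emit:
servo_tool --rows '[{"dx": 0,"dy": 0,"dz": 0,"wx": 0,"wy": 0,"wz": 0,"fingers": 1},{"dx": 0,"dy": 0,"dz": 0,"wx": 0,"wy": 0,"wz": 0,"fingers": 1}]'

```text
clock: 5.8
eef_pos: [505.1, -77.4, 182.0]
tool_rot: [0.557, 1.568, 0.37]
force: [-3.3, 0.9, 5.6]
width: 30.8
```

Emit:
servo_tool --rows '[{"dx": -0.001,"dy": 0,"dz": 0,"wx": 0,"wy": 0,"wz": 0,"fingers": 1}]'

```text
clock: 5.92
eef_pos: [504.9, -77.3, 182.0]
tool_rot: [0.494, 1.569, 0.307]
force: [-1.3, 0.5, -4.6]
width: 30.6
```

Emit:
servo_tool --rows '[{"dx": -0.001,"dy": 0,"dz": 0,"wx": 0,"wy": 0,"wz": 0,"fingers": 1}]'

```text
clock: 6.05
eef_pos: [504.8, -77.3, 182.1]
tool_rot: [0.413, 1.569, 0.226]
force: [-1.5, 0.0, -13.7]
width: 30.1
```

Emit:
servo_tool --rows '[{"dx": 0,"dy": 0,"dz": 0,"wx": 0,"wy": 0,"wz": 0,"fingers": 1}]'

```text
clock: 6.18
eef_pos: [504.8, -77.3, 182.1]
tool_rot: [0.448, 1.569, 0.261]
force: [0.1, 0.1, -10.6]
width: 30.3
```

Tube at y=+96 held 10–14 N with no rise, so its clip is good. I'll release it and slide along the row with open fingers straddling the stoppers.

Emit:
servo_tool --rows '[{"dx": 0.0015,"dy": 0,"dz": 0,"wx": 0,"wy": 0,"wz": 0,"fingers": 1},{"dx": 0,"dy": 0,"dz": 0,"wx": 0,"wy": 0,"wz": 0,"fingers": 0.2},{"dx": 0,"dy": 0,"dz": 0,"wx": 0,"wy": 0,"wz": 0,"fingers": 0.2},{"dx": 0,"dy": 0,"dz": 0,"wx": 0,"wy": 0,"wz": 0,"fingers": 0.2},{"dx": 0,"dy": 0,"dz": 0,"wx": 0,"wy": 0,"wz": 0,"fingers": 0.2}]'

```text
clock: 6.8
eef_pos: [505.9, -77.6, 182.3]
tool_rot: [0.275, 1.567, 0.088]
force: [0.1, -0.4, -0.2]
width: 67.9
```

Emit:
servo_tool --rows '[{"dx": 0,"dy": -0.02,"dz": 0,"wx": 0,"wy": 0,"wz": 0,"fingers": 0.2},{"dx": 0,"dy": -0.035,"dz": 0,"wx": 0,"wy": 0,"wz": 0,"fingers": 0.2},{"dx": 0,"dy": -0.03,"dz": 0,"wx": 0,"wy": 0,"wz": 0,"fingers": 0.2},{"dx": 0,"dy": 0,"dz": 0,"wx": 0,"wy": 0,"wz": 0,"fingers": 0.2},{"dx": 0,"dy": 0,"dz": 0,"wx": 0,"wy": 0,"wz": 0,"fingers": 0.2}]'

```text
clock: 7.42
eef_pos: [493.6, -139.8, 181.8]
tool_rot: [0.52, 1.568, 0.333]
force: [0.0, -0.2, 0.1]
width: 68.6
```

```bash
python3 - <<'E'
from h import *
s=ctrl.read_state();print(s['clock'],s['eef_pos'],s['force'],s['torque'],s['width'])
plan([493.6,-140.8,182],goalR(-.189),1)
for n,c in(("scene",(150,150,160,130)),):
    im=ctrl.get_image(n)[:,:,::-1]; x,y,w,h=c
    cv2.imwrite(f"pics/{n}6.png",cv2.resize(np.clip(im[y:y+h,x:x+w].astype(float)*2,0,255).astype(np.uint8),None,fx=4.6,fy=4.6,interpolation=cv2.INTER_CUBIC))
E
```

```text
7.425 [ 493.64332834 -139.76240103  181.83881621] [ 0.04272528 -0.15657828  0.09645252] [ 0.01594987  0.009833   -0.00028983] 68.61874491701917
d [-0.0002 -0.0014  0.0002] w [ 0.019  0.027 -0.015]
```

View pics/scene6.png

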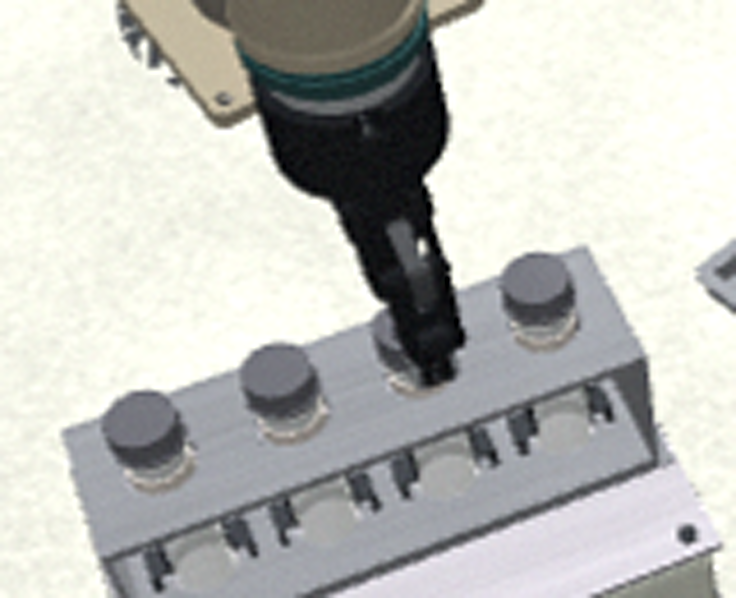

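Fingers straddle the second stopper and tube 1 is unmoved. Tug the second.

Emit:
servo_tool --rows '[{"dx": 0,"dy": -0.0013,"dz": 0,"wx": 0,"wy": 0,"wz": 0,"fingers": 0.5},{"dx": 0,"dy": 0,"dz": 0,"wx": 0,"wy": 0,"wz": 0,"fingers": 0.6},{"dx": 0,"dy": 0,"dz": 0,"wx": 0,"wy": 0,"wz": 0,"fingers": 1},{"dx": 0,"dy": 0,"dz": 0,"wx": 0,"wy": 0,"wz": 0,"fingers": 1},{"dx": 0,"dy": 0,"dz": 0,"wx": 0,"wy": 0,"wz": 0,"fingers": 1}]'

```text
clock: 8.1
eef_pos: [493.1, -140.5, 182.3]
tool_rot: [0.661, 1.568, 0.474]
force: [-3.2, 1.1, 4.2]
width: 30.5
```

Emit:
servo_tool --rows '[{"dx": -0.001,"dy": 0,"dz": 0,"wx": 0,"wy": 0,"wz": 0,"fingers": 1}]'

```text
clock: 8.22
eef_pos: [492.9, -140.5, 182.5]
tool_rot: [0.679, 1.568, 0.493]
force: [-0.6, 0.9, -3.6]
width: 30.2
```

Emit:
servo_tool --rows '[{"dx": -0.001,"dy": 0,"dz": 0,"wx": 0,"wy": 0,"wz": 0,"fingers": 1}]'

```text
clock: 8.35
eef_pos: [492.8, -140.4, 182.5]
tool_rot: [0.77, 1.569, 0.584]
force: [0.5, 0.2, -11.1]
width: 30.5
```

Emit:
servo_tool --rows '[{"dx": 0,"dy": 0,"dz": 0,"wx": 0,"wy": 0,"wz": 0,"fingers": 1}]'

```text
clock: 8.48
eef_pos: [492.8, -140.5, 182.5]
tool_rot: [0.833, 1.569, 0.646]
force: [-0.0, 1.7, -10.2]
width: 30.6
```

The second tube is also held at 10–11 N with no rise. On to the third.

Emit:
servo_tool --rows '[{"dx": 0.0015,"dy": 0,"dz": 0,"wx": 0,"wy": 0,"wz": 0,"fingers": 1},{"dx": 0,"dy": 0,"dz": 0,"wx": 0,"wy": 0,"wz": 0,"fingers": 0.2},{"dx": 0,"dy": 0,"dz": 0,"wx": 0,"wy": 0,"wz": 0,"fingers": 0.2},{"dx": 0,"dy": 0,"dz": 0,"wx": 0,"wy": 0,"wz": 0,"fingers": 0.2},{"dx": 0,"dy": 0,"dz": 0,"wx": 0,"wy": 0,"wz": 0,"fingers": 0.2}]'

```text
clock: 9.1
eef_pos: [493.7, -141.3, 182.5]
tool_rot: [0.237, 1.567, 0.05]
force: [-0.3, 0.1, 1.0]
width: 68.1
```

Emit:
servo_tool --rows '[{"dx": 0,"dy": -0.02,"dz": 0,"wx": 0,"wy": 0,"wz": 0,"fingers": 0.2},{"dx": 0,"dy": -0.035,"dz": 0,"wx": 0,"wy": 0,"wz": 0,"fingers": 0.2},{"dx": 0,"dy": -0.03,"dz": 0,"wx": 0,"wy": 0,"wz": 0,"fingers": 0.2},{"dx": 0,"dy": 0,"dz": 0,"wx": 0,"wy": 0,"wz": 0,"fingers": 0.2},{"dx": 0,"dy": 0,"dz": 0,"wx": 0,"wy": 0,"wz": 0,"fingers": 0.2}]'

```text
clock: 9.72
eef_pos: [481.6, -203.3, 182.1]
tool_rot: [0.56, 1.568, 0.373]
force: [0.2, 0.6, 0.2]
width: 68.4
```

```bash
python3 - <<'E'
from h import *
s=ctrl.read_state();print(s['clock'],s['eef_pos'],s['force'],s['torque'],s['width'])
plan([481.6,-203.7,182],goalR(-.189),1)
E
```

```text
9.725 [ 481.5647842  -203.32629259  182.12096623] [0.20197469 0.61177956 0.24607809] [ 0.00663642 -0.00556188  0.00080525] 68.43488823926496
d [ 0.0002 -0.0005  0.0001] w [ 0.019  0.026 -0.016]
```

Emit:
servo_tool --rows '[{"dx": 0,"dy": -0.0005,"dz": 0,"wx": 0,"wy": 0,"wz": 0,"fingers": 0.5},{"dx": 0,"dy": 0,"dz": 0,"wx": 0,"wy": 0,"wz": 0,"fingers": 0.6},{"dx": 0,"dy": 0,"dz": 0,"wx": 0,"wy": 0,"wz": 0,"fingers": 1},{"dx": 0,"dy": 0,"dz": 0,"wx": 0,"wy": 0,"wz": 0,"fingers": 1},{"dx": 0,"dy": 0,"dz": 0,"wx": 0,"wy": 0,"wz": 0,"fingers": 1}]'

```text
clock: 10.35
eef_pos: [481.7, -203.7, 182.6]
tool_rot: [0.444, 1.567, 0.258]
force: [-0.8, 0.5, 6.4]
width: 30.4
```

Emit:
servo_tool --rows '[{"dx": -0.001,"dy": 0,"dz": 0,"wx": 0,"wy": 0,"wz": 0,"fingers": 1}]'

```text
clock: 10.48
eef_pos: [481.6, -203.6, 182.8]
tool_rot: [0.463, 1.568, 0.276]
force: [0.8, 0.8, -2.8]
width: 30.8
```

Emit:
servo_tool --rows '[{"dx": -0.001,"dy": 0,"dz": 0,"wx": 0,"wy": 0,"wz": 0,"fingers": 1}]'

```text
clock: 10.6
eef_pos: [481.4, -203.6, 183.2]
tool_rot: [0.49, 1.568, 0.303]
force: [1.0, 0.6, -4.1]
width: 30.7
```

Emit:
servo_tool --rows '[{"dx": 0,"dy": 0,"dz": 0,"wx": 0,"wy": 0,"wz": 0,"fingers": 1}]'

```text
clock: 10.72
eef_pos: [481.4, -203.8, 183.3]
tool_rot: [0.498, 1.568, 0.311]
force: [0.5, 1.0, -3.8]
width: 30.7
```

The force levels off at about 4 N while z rises, so this one looks worn. I'll raise further to confirm.

Emit:
servo_tool --rows '[{"dx": -0.002,"dy": 0,"dz": 0,"wx": 0,"wy": 0,"wz": 0,"fingers": 1},{"dx": -0.002,"dy": 0,"dz": 0,"wx": 0,"wy": 0,"wz": 0,"fingers": 1}]'

```text
clock: 10.98
eef_pos: [481.1, -203.9, 186.6]
tool_rot: [0.586, 1.568, 0.399]
force: [-0.5, 1.4, -3.0]
width: 30.6
```

```bash
python3 - <<'E'
from h import *
s=ctrl.read_state();print(s['clock'],s['eef_pos'],s['force'],s['torque'],s['width'])
for n,c in(("scene",(150,150,160,130)),):
    im=ctrl.get_image(n)[:,:,::-1]; x,y,w,h=c
    cv2.imwrite(f"pics/{n}7.png",cv2.resize(np.clip(im[y:y+h,x:x+w].astype(float)*2,0,255).astype(np.uint8),None,fx=4.6,fy=4.6,interpolation=cv2.INTER_CUBIC))
E
```

```text
10.975 [ 481.12665849 -203.86095357  186.56217814] [-0.49112127  1.44094382 -2.99999507] [ 0.20276242 -0.0793412  -0.01777353] 30.555240791944858
```

View pics/scene7.png

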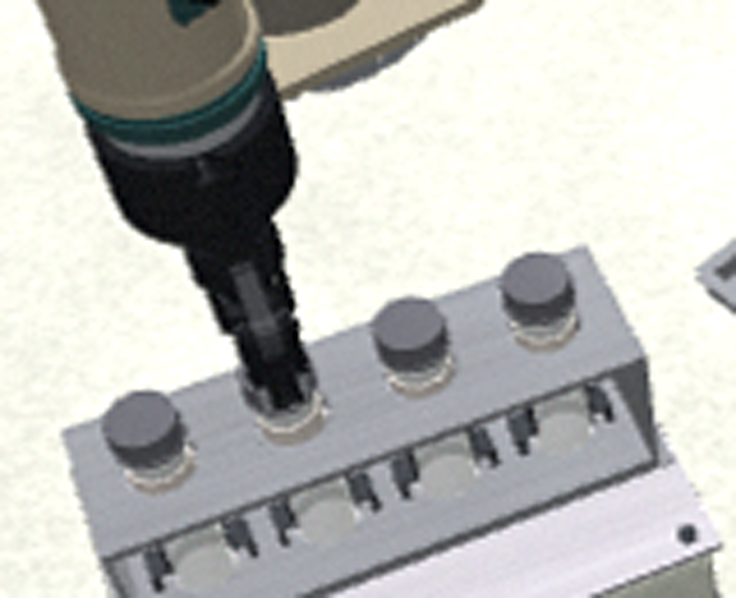

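Emit:
servo_tool --rows '[{"dx": -0.004,"dy": 0,"dz": 0,"wx": 0,"wy": 0,"wz": 0,"fingers": 1},{"dx": -0.006,"dy": 0,"dz": 0,"wx": 0,"wy": 0,"wz": 0,"fingers": 1}]'

```text
clock: 11.28
eef_pos: [481.4, -204.0, 194.4]
tool_rot: [0.4, 1.568, 0.213]
force: [0.4, 1.4, -3.6]
width: 30.4
```

```bash
python3 - <<'E'
from h import *
s=ctrl.read_state();print(s['clock'],s['eef_pos'],s['force'],s['torque'],s['width'])
for n,c in(("scene",(150,180,130,100)),):
    im=ctrl.get_image(n)[:,:,::-1]; x,y,w,h=c
    cv2.imwrite(f"pics/{n}8.png",cv2.resize(np.clip(im[y:y+h,x:x+w].astype(float)*2.2,0,255).astype(np.uint8),None,fx=6,fy=6,interpolation=cv2.INTER_CUBIC))
E
```

```text
11.275 [ 481.37303793 -204.0428849   194.41135744] [ 0.38615746  1.3992217  -3.60171693] [ 0.18338553 -0.01735012  0.01358866] 30.41533358375876
```

View pics/scene8.png

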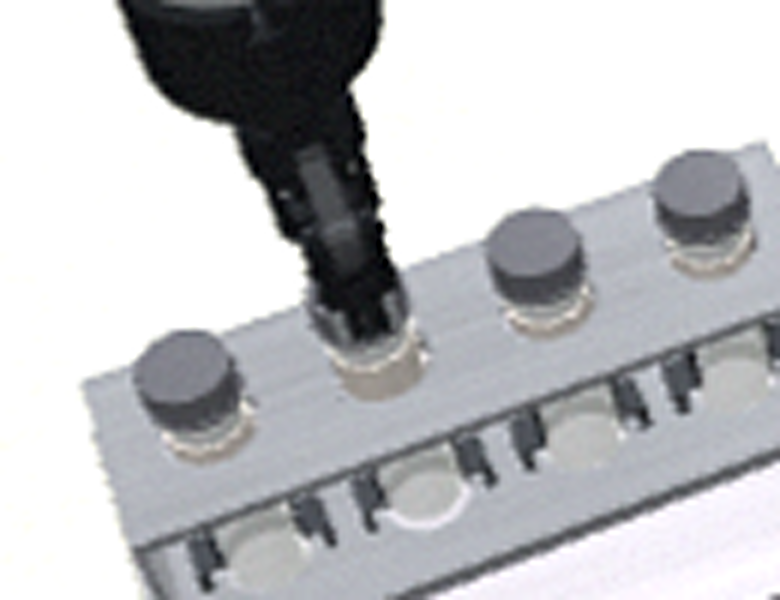

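The barrel now shows more above the plate and its base shows in the lower gap at about (428,505) of the crop, so the tube is rising with the gripper at about 3.5 N. Next I draw it out until its base is well above the other stoppers.

Emit:
servo_tool --rows '[{"dx": -0.014,"dy": 0,"dz": 0,"wx": 0,"wy": 0,"wz": 0,"fingers": 1},{"dx": -0.014,"dy": 0,"dz": 0,"wx": 0,"wy": 0,"wz": 0,"fingers": 1},{"dx": -0.014,"dy": 0,"dz": 0,"wx": 0,"wy": 0,"wz": 0,"fingers": 1},{"dx": -0.014,"dy": 0,"dz": 0,"wx": 0,"wy": 0,"wz": 0,"fingers": 1},{"dx": -0.014,"dy": 0,"dz": 0,"wx": 0,"wy": 0,"wz": 0,"fingers": 1}]'

```text
clock: 11.95
eef_pos: [481.4, -204.3, 247.6]
tool_rot: [0.248, 1.567, 0.061]
force: [0.0, 0.4, -3.2]
width: 30.6
```

```bash
python3 - <<'E'
from h import *
s=ctrl.read_state();print(s['clock'],s['eef_pos'],s['force'],s['torque'],s['width'])
plan([482,-203.8,338],goalR(-.189),5)
E
```

```text
11.95 [ 481.37731566 -204.28494784  247.59404987] [ 0.041903    0.42247039 -3.24478267] [ 0.09429172 -0.00905228 -0.05056776] 30.596951558495675
d [-0.0241  0.0002  0.0002] w [ 0.004  0.007 -0.002]
d [-0.0241  0.0002  0.0002] w [ 0.004  0.007 -0.002]
d [-0.0241  0.0002  0.0002] w [ 0.004  0.007 -0.002]
d [-0.0241  0.0002  0.0002] w [ 0.004  0.007 -0.002]
d [-0.0241  0.0002  0.0002] w [ 0.004  0.007 -0.002]
```

Emit:
servo_tool --rows '[{"dx": -0.015,"dy": 0,"dz": 0.0004,"wx": 0,"wy": 0,"wz": 0,"fingers": 1},{"dx": -0.02,"dy": 0,"dz": 0,"wx": 0,"wy": 0,"wz": 0,"fingers": 1},{"dx": -0.024,"dy": 0,"dz": 0,"wx": 0,"wy": 0,"wz": 0,"fingers": 1},{"dx": -0.026,"dy": 0,"dz": 0,"wx": 0,"wy": 0,"wz": 0,"fingers": 1},{"dx": -0.024,"dy": 0,"dz": 0,"wx": 0,"wy": 0,"wz": 0,"fingers": 1}]'

```text
clock: 12.58
eef_pos: [481.6, -204.6, 330.2]
tool_rot: [0.154, 1.566, -0.034]
force: [0.0, -0.9, -1.4]
width: 30.3
```

```bash
python3 - <<'E'
from h import *
s=ctrl.read_state();print(s['clock'],s['eef_pos'],s['force'],s['torque'],s['width'],s['qpos'])
for n,c in(("scene",(130,110,270,180)),("top",(200,205,260,150))):
    im=ctrl.get_image(n)[:,:,::-1]; x,y,w,h=c
    cv2.imwrite(f"pics/{n}9.png",cv2.resize(np.clip(im[y:y+h,x:x+w].astype(float)*2,0,255).astype(np.uint8),None,fx=2.9,fy=2.9,interpolation=cv2.INTER_CUBIC))
f=lambda n,X:np.array(proj(n,X)).round(1)
# tray fit using min-area rect corners from earlier silhouettes, rim z=20
from scipy.optimize import least_squares as ls
def c(p,z=20):
    R=np.array([[np.cos(p[2]),-np.sin(p[2])],[np.sin(p[2]),np.cos(p[2])]])
    return [np.r_[p[:2]+R@[a,b],z] for a,b in((100,75),(100,-75),(-100,-75),(-100,75))]
# manually read corners
S={"scene":[(357,250.5),(397,216),(341,180.5),(302,211)],"top":[(222,263),(278,252),(291,327),(234,338)]}
S={"top":S["top"],"scene":[(359,251),(397,216),(341,180.5),(302,211)]}
# corner order: (+x,+y),( +x,-y),(-x,-y),(-x,+y); find correspondence by predicted
p0=[490,167,-.15+0.3]
for q in ([490,167,.15],):
    for n in("top","scene"): print(n,[f(n,X) for X in c(q)])
E
```

```text
12.575 [ 481.57275008 -204.58820932  330.19200021] [ 0.04832766 -0.92909341 -1.4352239 ] [-0.0721876   0.03905558  0.06627587] 30.32556159845444 [-0.04457024  0.35476151  0.55663256  1.70158875 -0.20556991  1.13935807
  0.38260729]
top [array([222.6, 264.4]), array([276.2, 255.2]), array([287.8, 326.9]), array([232.9, 336.6])]
scene [array([393.4, 216.9]), array([355.7, 248.7]), array([302.8, 207.3]), array([340.5, 179.6])]
```

View pics/scene9.png

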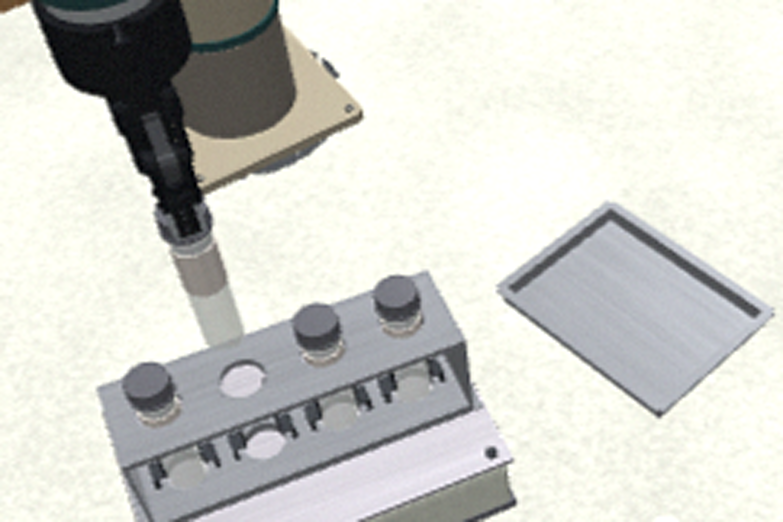

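The tube hangs upright from the gripper, clear of the rack with its well empty, and the other three are seated. Now I carry it to the tray (centre about (490,166)) with gentle acceleration.

Emit:
servo_tool --rows '[{"dx": -0.006,"dy": 0.01,"dz": -0.0017,"wx": 0,"wy": 0,"wz": 0,"fingers": 1},{"dx": -0.008,"dy": 0.02,"dz": -0.0033,"wx": 0,"wy": 0,"wz": 0,"fingers": 1},{"dx": -0.006,"dy": 0.03,"dz": -0.005,"wx": 0,"wy": 0,"wz": 0,"fingers": 1},{"dx": 0,"dy": 0.04,"dz": -0.0067,"wx": 0,"wy": 0,"wz": 0,"fingers": 1},{"dx": 0,"dy": 0.04,"dz": -0.0067,"wx": 0,"wy": 0,"wz": 0,"fingers": 1}]'

```text
clock: 13.3
eef_pos: [483.3, -95.6, 343.4]
tool_rot: [0.598, 1.568, 0.412]
force: [0.4, 0.3, -1.0]
width: 30.6
```

Emit:
servo_tool --rows '[{"dx": 0,"dy": 0.045,"dz": -0.0075,"wx": 0,"wy": 0,"wz": 0,"fingers": 1},{"dx": 0,"dy": 0.045,"dz": -0.0075,"wx": 0,"wy": 0,"wz": 0,"fingers": 1},{"dx": 0,"dy": 0.045,"dz": -0.0075,"wx": 0,"wy": 0,"wz": 0,"fingers": 1},{"dx": 0,"dy": 0.045,"dz": -0.0075,"wx": 0,"wy": 0,"wz": 0,"fingers": 1},{"dx": 0,"dy": 0.045,"dz": -0.0075,"wx": 0,"wy": 0,"wz": 0,"fingers": 1}]'

```text
clock: 13.92
eef_pos: [486.5, 75.6, 343.5]
tool_rot: [0.497, 1.568, 0.312]
force: [-0.1, 1.0, -1.6]
width: 30.3
```

Emit:
servo_tool --rows '[{"dx": 0,"dy": 0.04,"dz": -0.0067,"wx": 0,"wy": 0,"wz": 0,"fingers": 1},{"dx": 0,"dy": 0.03,"dz": -0.005,"wx": 0,"wy": 0,"wz": 0,"fingers": 1},{"dx": 0,"dy": 0.025,"dz": -0.0042,"wx": 0,"wy": 0,"wz": 0,"fingers": 1},{"dx": 0,"dy": 0.015,"dz": -0.0025,"wx": 0,"wy": 0,"wz": 0,"fingers": 1},{"dx": 0,"dy": 0.01,"dz": -0.0017,"wx": 0,"wy": 0,"wz": 0,"fingers": 1}]'

```text
clock: 14.55
eef_pos: [489.1, 164.8, 343.6]
tool_rot: [0.23, 1.568, 0.043]
force: [-0.2, 0.0, -2.1]
width: 30.7
```

```bash
python3 - <<'E'
from h import *
s=ctrl.read_state();print(s['clock'],s['eef_pos'],s['force'],s['torque'],s['width'],s['qpos'])
plan([490,166,125],goalR(-.189),10)
for n,c in(("scene",(130,110,270,180)),("top",(200,205,260,150))):
    im=ctrl.get_image(n)[:,:,::-1]; x,y,w,h=c
    cv2.imwrite(f"pics/{n}10.png",cv2.resize(np.clip(im[y:y+h,x:x+w].astype(float)*2,0,255).astype(np.uint8),None,fx=2.9,fy=2.9,interpolation=cv2.INTER_CUBIC))
E
```

```text
14.55 [489.12559622 164.80081445 343.62801998] [-0.15094302  0.01549366 -2.13407276] [ 0.0050491   0.02757082 -0.03022158] 30.69260580429273 [-0.69344669  0.31679416  0.43163256  1.69180945 -0.14179402  1.16114521
 -0.41147286]
d [0.0292 0.0002 0.    ] w [ 0.002  0.003 -0.001]
d [0.0292 0.0002 0.    ] w [ 0.002  0.003 -0.001]
d [0.0292 0.0002 0.    ] w [ 0.002  0.003 -0.001]
d [0.0292 0.0002 0.    ] w [ 0.002  0.003 -0.001]
d [0.0292 0.0002 0.    ] w [ 0.002  0.003 -0.001]
d [0.0292 0.0002 0.    ] w [ 0.002  0.003 -0.001]
d [0.0292 0.0002 0.0001] w [ 0.002  0.003 -0.001]
d [0.0292 0.0002 0.0001] w [ 0.002  0.003 -0.001]
d [0.0292 0.0002 0.0001] w [ 0.002  0.003 -0.001]
d [0.0292 0.0002 0.0001] w [ 0.002  0.003 -0.001]
```

View pics/scene10.png

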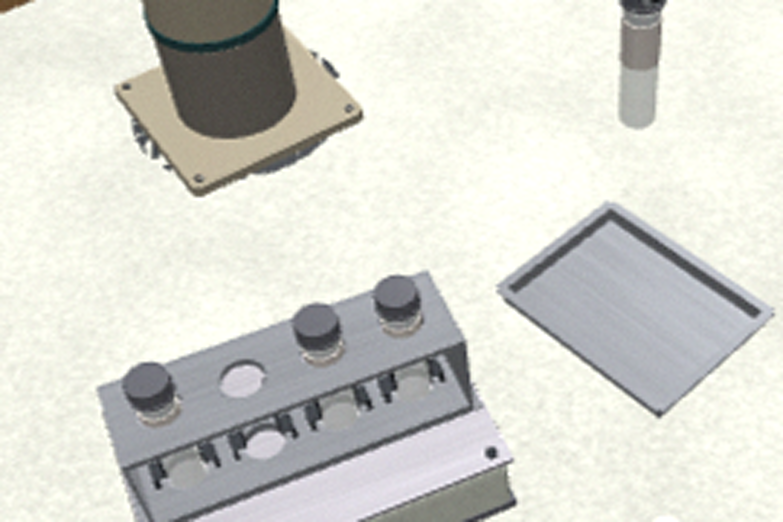

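The tube is upright over the tray. Next I lower it.

Emit:
servo_tool --rows '[{"dx": 0.015,"dy": 0.001,"dz": 0,"wx": 0,"wy": 0,"wz": 0,"fingers": 1},{"dx": 0.025,"dy": 0,"dz": 0,"wx": 0,"wy": 0,"wz": 0,"fingers": 1},{"dx": 0.035,"dy": 0,"dz": 0,"wx": 0,"wy": 0,"wz": 0,"fingers": 1},{"dx": 0.035,"dy": 0,"dz": 0,"wx": 0,"wy": 0,"wz": 0,"fingers": 1},{"dx": 0.035,"dy": 0,"dz": 0,"wx": 0,"wy": 0,"wz": 0,"fingers": 1}]'

```text
clock: 15.28
eef_pos: [489.5, 164.2, 233.6]
tool_rot: [0.151, 1.568, -0.037]
force: [-0.6, 0.6, -1.3]
width: 30.7
```

Emit:
servo_tool --rows '[{"dx": 0.035,"dy": 0.0,"dz": 0,"wx": 0,"wy": 0,"wz": 0,"fingers": 1},{"dx": 0.035,"dy": 0,"dz": 0,"wx": 0,"wy": 0,"wz": 0,"fingers": 1},{"dx": 0.035,"dy": 0,"dz": 0,"wx": 0,"wy": 0,"wz": 0,"fingers": 1},{"dx": 0.03,"dy": 0,"dz": 0,"wx": 0,"wy": 0,"wz": 0,"fingers": 1},{"dx": 0.02,"dy": 0,"dz": 0,"wx": 0,"wy": 0,"wz": 0,"fingers": 1}]'

```text
clock: 15.9
eef_pos: [489.5, 164.3, 117.3]
tool_rot: [-0.148, 1.569, -0.336]
force: [-0.4, 0.0, -1.6]
width: 30.5
```

```bash
python3 - <<'E'
from h import *
s=ctrl.read_state();print(s['clock'],s['eef_pos'],s['force'],s['torque'],s['width'])
plan([490,166,104],goalR(-.189),1)
for n,c in(("scene",(270,110,160,150)),("top",(200,205,260,150))):
    im=ctrl.get_image(n)[:,:,::-1]; x,y,w,h=c
    cv2.imwrite(f"pics/{n}11.png",cv2.resize(np.clip(im[y:y+h,x:x+w].astype(float)*2,0,255).astype(np.uint8),None,fx=3,fy=3,interpolation=cv2.INTER_CUBIC))
E
```

```text
15.9 [489.50311677 164.27265764 117.28847994] [-0.41264415  0.01767688 -1.57512319] [-0.00175139  0.06536376 -0.0224023 ] 30.47676294476583
d [0.0177 0.0024 0.0002] w [0.008 0.017 0.003]
```

View pics/scene11.png

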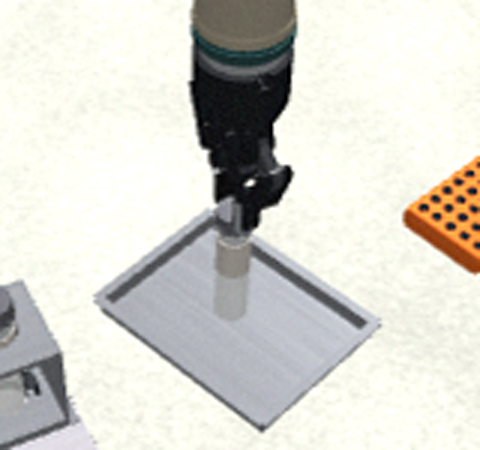

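View pics/top11.png

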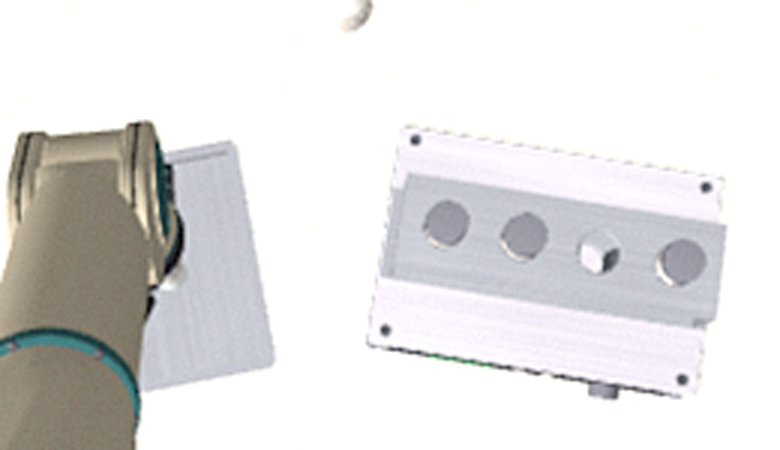

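The tube is over the middle of the tray (base at about (230,315) in the crop). I'll lower it to contact.

Emit:
servo_tool --rows '[{"dx": 0.008,"dy": 0,"dz": 0,"wx": 0,"wy": 0,"wz": 0,"fingers": 1},{"dx": 0.007,"dy": 0,"dz": 0,"wx": 0,"wy": 0,"wz": 0,"fingers": 1},{"dx": 0,"dy": 0,"dz": 0,"wx": 0,"wy": 0,"wz": 0,"fingers": 1}]'

```text
clock: 16.38
eef_pos: [490.1, 165.4, 107.4]
tool_rot: [0.367, 1.568, 0.18]
force: [-0.5, 0.8, -1.2]
width: 30.8
```

Emit:
servo_tool --rows '[{"dx": 0.0015,"dy": 0,"dz": 0,"wx": 0,"wy": 0,"wz": 0,"fingers": 1},{"dx": 0.0015,"dy": 0,"dz": 0,"wx": 0,"wy": 0,"wz": 0,"fingers": 1}]'

```text
clock: 16.62
eef_pos: [490.3, 165.5, 105.3]
tool_rot: [0.379, 1.567, 0.192]
force: [0.2, -0.1, -1.3]
width: 30.4
```

Emit:
servo_tool --rows '[{"dx": 0.0015,"dy": 0,"dz": 0,"wx": 0,"wy": 0,"wz": 0,"fingers": 1},{"dx": 0.001,"dy": 0,"dz": 0,"wx": 0,"wy": 0,"wz": 0,"fingers": 1}]'

```text
clock: 16.88
eef_pos: [490.1, 165.4, 103.3]
tool_rot: [0.334, 1.568, 0.147]
force: [-0.5, -0.8, -1.1]
width: 30.4
```

Emit:
servo_tool --rows '[{"dx": 0.001,"dy": 0,"dz": 0,"wx": 0,"wy": 0,"wz": 0,"fingers": 1},{"dx": 0.0,"dy": 0,"dz": 0,"wx": 0,"wy": 0,"wz": 0,"fingers": 1}]'

```text
clock: 17.12
eef_pos: [490.1, 165.3, 102.5]
tool_rot: [0.332, 1.568, 0.145]
force: [0.3, -0.5, -1.7]
width: 30.2
```

Emit:
servo_tool --rows '[{"dx": 0.001,"dy": 0,"dz": 0,"wx": 0,"wy": 0,"wz": 0,"fingers": 1},{"dx": 0.0,"dy": 0,"dz": 0,"wx": 0,"wy": 0,"wz": 0,"fingers": 1}]'

```text
clock: 17.38
eef_pos: [490.2, 165.3, 101.8]
tool_rot: [0.333, 1.568, 0.146]
force: [-0.5, -0.3, -1.5]
width: 30.6
```

Emit:
servo_tool --rows '[{"dx": 0.001,"dy": 0,"dz": 0,"wx": 0,"wy": 0,"wz": 0,"fingers": 1},{"dx": 0.0,"dy": 0,"dz": 0,"wx": 0,"wy": 0,"wz": 0,"fingers": 1}]'

```text
clock: 17.62
eef_pos: [490.4, 165.6, 101.7]
tool_rot: [0.487, 1.567, 0.3]
force: [-0.7, -0.2, 4.2]
width: 30.4
```

Contact at TCP z = 101.7, where it was expected. Open and check.

Emit:
servo_tool --rows '[{"dx": 0,"dy": 0,"dz": 0,"wx": 0,"wy": 0,"wz": 0,"fingers": 0.55},{"dx": 0,"dy": 0,"dz": 0,"wx": 0,"wy": 0,"wz": 0,"fingers": 0.4},{"dx": 0,"dy": 0,"dz": 0,"wx": 0,"wy": 0,"wz": 0,"fingers": 0.1},{"dx": 0,"dy": 0,"dz": 0,"wx": 0,"wy": 0,"wz": 0,"fingers": 0},{"dx": 0,"dy": 0,"dz": 0,"wx": 0,"wy": 0,"wz": 0,"fingers": 0}]'

```text
clock: 18.25
eef_pos: [490.1, 165.3, 101.0]
tool_rot: [0.337, 1.568, 0.15]
force: [-1.1, -0.8, -0.4]
width: 85.3
```

```bash
python3 - <<'E'
from h import *
s=ctrl.read_state();print(s['clock'],s['eef_pos'],s['force'],s['torque'],s['width'])
for n,c in(("scene",(270,110,160,150)),):
    im=ctrl.get_image(n)[:,:,::-1]; x,y,w,h=c
    cv2.imwrite(f"pics/{n}12.png",cv2.resize(np.clip(im[y:y+h,x:x+w].astype(float)*2,0,255).astype(np.uint8),None,fx=4,fy=4,interpolation=cv2.INTER_CUBIC))
E
```

```text
18.25 [490.13694583 165.34278455 101.02341384] [-1.0806981  -0.79450621 -0.38729351] [ 0.00842578  0.05502908 -0.02096192] 85.28142385440613
```

View pics/scene12.png

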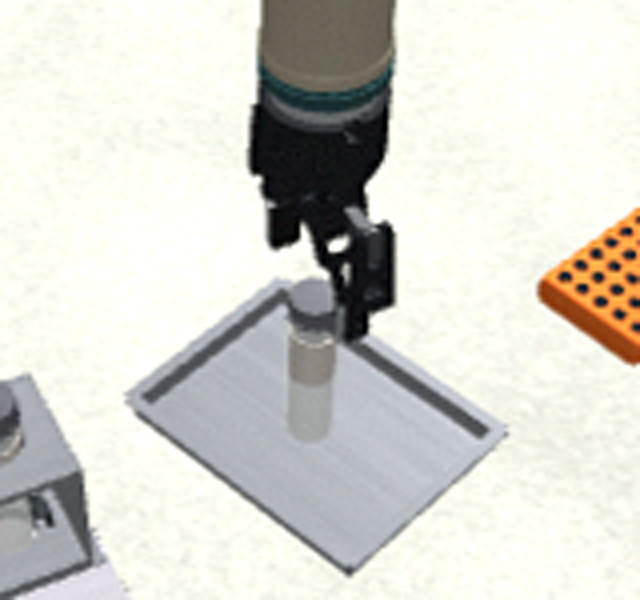

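The tube stands free and upright in the tray (stopper at (313,297), base at (310,430) of the crop). Next the gripper goes straight up.

Emit:
servo_tool --rows '[{"dx": -0.015,"dy": 0,"dz": 0,"wx": 0,"wy": 0,"wz": 0,"fingers": 0},{"dx": -0.03,"dy": 0,"dz": 0,"wx": 0,"wy": 0,"wz": 0,"fingers": 0},{"dx": -0.05,"dy": 0,"dz": 0,"wx": 0,"wy": 0,"wz": 0,"fingers": 0},{"dx": -0.06,"dy": 0,"dz": 0,"wx": 0,"wy": 0,"wz": 0,"fingers": 0},{"dx": -0.06,"dy": 0,"dz": 0,"wx": 0,"wy": 0,"wz": 0,"fingers": 0}]'

```text
clock: 18.92
eef_pos: [489.5, 165.1, 264.5]
tool_rot: [0.361, 1.567, 0.173]
force: [1.5, 0.7, 0.2]
width: 85.3
```

Emit:
servo_tool --rows '[{"dx": -0.04,"dy": 0,"dz": 0,"wx": 0,"wy": 0,"wz": 0,"fingers": 0},{"dx": 0,"dy": 0,"dz": 0,"wx": 0,"wy": 0,"wz": 0,"fingers": 0},{"dx": 0,"dy": 0,"dz": 0,"wx": 0,"wy": 0,"wz": 0,"fingers": 0}]'

```text
clock: 19.3
eef_pos: [488.9, 165.1, 291.9]
tool_rot: [0.344, 1.569, 0.157]
force: [-0.2, -1.5, -0.1]
width: 85.6
```

```bash
python3 - <<'E'
from h import *
s=ctrl.read_state();print(s['clock'],s['eef_pos'],s['force'],s['width'])
im=ctrl.get_image("scene")[:,:,::-1]; x,y,w,h=(100,100,340,300)
cv2.imwrite("pics/scene13.png",cv2.resize(np.clip(im[y:y+h,x:x+w].astype(float)*2,0,255).astype(np.uint8),None,fx=2,fy=2,interpolation=cv2.INTER_CUBIC))
ctrl.get_image("top")
for l in("microrack","reagent","tipbox"): print(l,[r['point'] for r in ctrl.mark_of(l,"scene")][:1])
print("stopper row expected px",[np.round(proj("scene",X),1) for X in([505.6,-77.9,214],[493.6,-140.8,214],[469.6,-266.5,214])])
print("tube in tray expected: top",np.round(proj("scene",[490,165.4,133]),1),"base",np.round(proj("scene",[490,165.4,3]),1))
E
```

```text
19.3 [488.8631885  165.12396676 291.94883904] [-0.16653205 -1.53106706 -0.10928798] 85.5913045332671
microrack []
reagent [[361.7, 313.3]]
tipbox [[129.8, 354.6]]
stopper row expected px [array([266.3, 209.9]), array([238.4, 219.8]), array([180.1, 240.4])]
tube in tray expected: top [348.5 183.5] base [347.  216.3]
```

View pics/scene13.png

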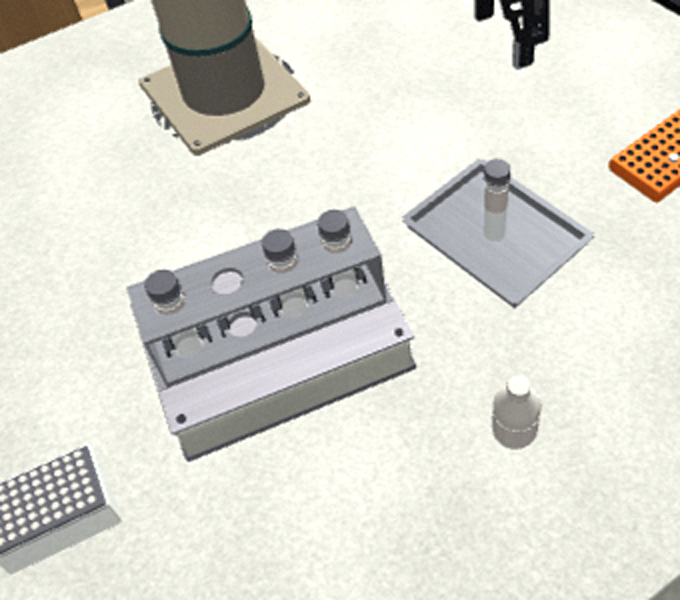

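The tube stands upright at (496,200) in the crop, in the middle of the tray. The other three are seated, the bystanders are in place and the gripper is clear.

```bash
python3 -c "
from cell import ctrl
print(ctrl.finish_job())"
```

```text
the job is handed in; nothing more can be done
None
```

I found the tube in the worn clip, drew it out of the rack and stood it upright near the middle of the tray. I then handed the job in at about 19.5 s of the 67 s allowed; no verdict was reported.

**Finding the tube:** I tugged the wells in order along the row, starting from the tray side.

| Well (shaker y) | Tug result |
|---|---|
| +96 mm | Held 10–14 N, no rise |
| +32 mm | Held 10–11 N, no rise |
| -32 mm | Slid up at about 3–4 N, so this was the worn clip |
| -96 mm | Not tugged, because the worn one was already found |

**Placing it:** the tube touched the tray floor at the expected height, with the gripper tip 101.7 mm above the bench. I then opened the fingers and raised the gripper straight up, well clear.

**Last checks:**
- **Tubes:** the final picture shows the tube upright in the tray and the other three seated in the rack.
- **Stoppers:** no pull went above about 14 N, well below the 28 N at which a stopper slides. I did not measure the stoppers directly.
- **Reagent bottle and tip box:** both were detected within 2–3 pixels of where they started.
- **Microtube rack:** the final detector call missed it. In the picture it looks to be where it started, and the arm never came near it at bench height.
- **Grip width:** it read about 30 mm where the 34 mm stopper head was expected, so the pads were probably partly on the barrel. The tube did not slip.

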